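Open the last catch of the print-plate dock

TASK

The glass build plate with the finished print is still held by one of the two lift-and-slide catches on the dock: the one whose steel tongue lies over the glass. Open that catch: take its knob, lift it over the little bumps on its rails, slide it back away from the glass and let it settle down on the rails behind the bumps, then let go. Leave the other catch, which is already open, and the print as they are.

Things in the scene. Friction and masses are not known exactly. Their poses are not given: they have to be found in the camera images.
- catch: Fixed rails of the closed catch, on the dock's board (30 mm over the table). Two alloy rails 124 mm long (x), 16 wide, 10 high, centred at y = +-24; at x = 0 each has a square bump 12 long, rising 12 above the rail. Origin: underside centre, on the board. +x points to the glass, it opens to -x (robot side). The moving part only slides along x and lifts up to 30; it cannot turn or come off.
- catch_grip (a point): Point on the closed catch's knob axis, 16 mm below its top. Knob: upright black cylinder 24 across, 46 tall, on a steel crossbar 14 (x) x 64 x 10 thick on the rails; a tongue reaches 60 to +x. Down: point is 50 above catch's origin. Closed: x +22 to +30; open stop -34; bumps block x +13 to -13 unless lifted over 12. Weighs 0.14 to 0.21 kg, drops when let go, slides with about 1 N.
- other_grip (a point): The same point on the knob of the other, identical catch, 150 mm to one side of the first across the dock. It is already open: its tongue is drawn off the glass and its knob stands near the robot-side end of its rails. Leave alone.
- print: Finished print, loose on the dock's black glass (top 38 mm over the table), centre about 190 mm to +x of the rails' centres: blue upright spool, flanges 150 across, hub 64 to 70, 90 tall; origin: underside centre. Leave alone. The dock, 360 x 300, is turned up to 17 degrees. A 125 mm tall bottle and a flat scraper stand beside its left and right sides.

How it is judged:
By the outcome, as a careful person would: the job done as asked, in the order asked, and still so for the second after the job is handed in, with the robot touching nothing.
It also fails if it takes over 32 s, if anything falls off the work surface, if the arm or the gripper's body presses on something with over 40 N, if the wrist force passes 120 N, or if a joint passes its speed limit or range.

ROBOT

A 6-joint arm with a two-finger parallel gripper is mounted at the origin on the work surface. World frame = base frame: x ahead of the robot, y to its left, z up, the work surface at z = 0. Lengths are in mm, angles in degrees, forces in N, time in s.
With the tool pointing down it reaches from about 350 to 850 mm from the base axis. Payload 8.1 kg.
Tool frame: the origin (TCP) lies between the finger pads; the fingertips stand 22 mm ahead of it and the grasp point (between the pads) lies 3 mm ahead of it; z points along the fingers, y is the line along which they close (so a half turn about z gives the same grasp; the last joint's range is limited). The gripper opens to 85 mm and grips with 20 to 120 N. Pads are 22 mm wide; open, the fingers measure 114 mm over their backs; the gripper's body (76 mm by 85 mm) begins 54 mm behind the grasp point. The pads swing forward as they close: fully open they stand 13 mm farther back than shut.
Start: joints at [67.586, 7.471, 85.268, -0, 87.261, -4.893], TCP at [180.612, 572.175, 253.292] pointing down, gripper open.
Joint ranges: [-169.43, 169.43], [-51.17, 129.36], [1.28, 143.12], [-76.62, 256.62], [0, 156.53], [-152.29, 152.29]. Speed limits (degrees/s): [136.94, 136.94, 159.86, 180, 180, 180].

INTERFACE

Orientations are given as [roll, pitch, yaw] about the fixed x, y, z axes, in that order (R = Rz(yaw) Ry(pitch) Rx(roll)).
In Python, from bench import r, vision gives the robot as it stands.
- The arm moves only by the tool step_arm, never from a script. Its argument "targets" is a list that holds one entry, the list of rows, each a list of 6 numbers: the shift along the world's x, y, z in mm, then the turn, a rotation vector about the world's x, y, z in rad. In form: [[[x, y, z, rx, ry, rz], ...]]. A call has 1 to 12 rows; each row is the pose to reach, as a shift and turn from the pose commanded when the call began; what a row does not reach only later rows make up. A row lasts 1/12 s, in which the tool goes at most 41.7 mm and 7.16 degrees, less where a joint would pass 70% of its speed; a pose out of reach is approached as far as the arm can. A call with a gripper value outside its range is refused whole. "fingers" is the gripper's target within -1 to 1 (shut at 1, half-way at 0, fully open at -1), set as the call begins (left out, the last holds). The fingers move at their own pace and stop on an object; "newtons" is the grip in N (left out, the last holds). Time passes only in rows, so rows that repeat a pose let the fingers close. It gives the time, the measured TCP pose, the force, the opening and the grip force at its end, in the units of the state.
- r.sense(): the state, without advancing time (a new reading comes with each control period).
- vision.snapshot(name): name is "scene" or "side" or "wrist"; returns a dict with "img" (400x640x3 uint8, blue, green, red), "mtx" (3x3 intrinsics, pixels), "D" ([k1, k2, p1, p2, k3] as OpenCV has them; the pictures are not rectified), "eye" and "attitude" of the camera in the world. Camera axes: x right, y up, looking along -z (the intrinsics and any distortion apply to the point x, -y, -z); pixel columns grow to the right and rows downward; lengths in mm; the calibration is good to about 2 mm. A picture is of the moment at which its call begins. There is no depth.
- r.hand_in(): hands the job in; it is judged then, once.
The state is a dict: "time": time; "joint_pos": joint angles; "qd": joint speeds; "joint_efforts": joint torques, N m; "tool_pos": TCP position; "tcp_rot": TCP orientation; "ft_force": force on the tool from outside, world axes, zero at the start; "wrist_torque": the same for the moment, N m; "finger_gap": finger opening in mm; "grip_force": force on a finger pad.
Only numpy, scipy, OpenCV 4.12 (cv2) and the standard library are available. Lean on these libraries where they do the work, as an engineer would, in place of code of your own. Each camera call takes 0.05 s, during which the arm holds its last target. There are 200 camera calls.

## Working session

There is one attempt and no reset: what is moved stays moved. The work goes in short steps, Python scripts to look and compute and a tool call to move; the robot and the scene stay as the last step left them, time stands still between calls to the robot, and variables do not carry over. Pictures are saved under pics/ and viewed, at most 10 in all, crops included, and the job is handed in when it is done.

Besides the shell and the picture viewer there is one more tool, called after "Request:" as a command line: name --argument value ..., lists and objects as JSON in quotes. step_arm: Moves the arm, as the interface text tells. Its arguments: {"type":"object","properties":{"targets":{"type":"array"},"fingers":{"type":"number"},"newtons":{"type":"number"}},"required":["targets"]}

```bash
mkdir -p pics; cat > h.py <<'E'
import numpy as np, cv2
from bench import r, vision
def ray(s,u,v):
    p=cv2.undistortPoints(np.array([[[u,v]]],float),np.array(s["mtx"],float),np.array(s["D"],float))[0,0]
    A=np.array(s["attitude"],float)
    if A.shape!=(3,3):
        from scipy.spatial.transform import Rotation as R
        A=R.from_euler('xyz',A,degrees=True).as_matrix()
    return np.array(s["eye"],float),A@np.array([p[0],-p[1],-1.])
def onz(s,u,v,z):
    e,d=ray(s,u,v); return e+d*(z-e[2])/d[2]
def tri(a,b):
    (e1,d1),(e2,d2)=a,b
    M=np.stack([d1,-d2],1); t=np.linalg.lstsq(M,e2-e1,rcond=None)[0]
    p,q=e1+t[0]*d1,e2+t[1]*d2
    return (p+q)/2,np.linalg.norm(p-q)
E
python3 - <<'E'
from h import *
import pickle
S={}
for n in("scene","side"):
    s=vision.snapshot(n);S[n]=s;cv2.imwrite(f"pics/{n}0.png",s["img"]);print(n,s["eye"],s["attitude"])
pickle.dump(S,open("s0.pkl","wb"))
print(r.sense())
E
```

```text
scene [ 972.05364813 -287.2331424   663.99990091] [ 3.93359412e+01 -3.69401526e-02  4.32166428e+01]
side [ 410.67149682 -391.63889183  502.1216788 ] [ 50.45589489  -1.20029769 -29.27474902]
{'time': 0.1, 'joint_pos': array([ 6.75867211e+01,  7.51095732e+00,  8.53226192e+01, -1.00771395e-03,
        8.72624620e+01, -4.89344667e+00]), 'qd': array([ 0.05127246, -0.08822821, -0.21566285, -0.03260952,  0.00935159,
       -0.00786113]), 'joint_efforts': array([ 2.01422874e-03, -5.70953715e+01, -5.01943338e+01, -9.05555839e-05,
        8.11530801e-03, -4.31980800e-05]), 'tool_pos': array([180.4340107 , 571.74500143, 252.35150082]), 'tcp_rot': array([-1.79904226e+02, -7.18955416e-03,  1.62480211e+02]), 'ft_force': array([ 1.25564307,  0.25476639, -0.68978114]), 'wrist_torque': array([-0.00493389,  0.03251217,  0.01752471]), 'grip_force': 0.0, 'finger_gap': 85.31963177029684}
```

View pics/scene0.png

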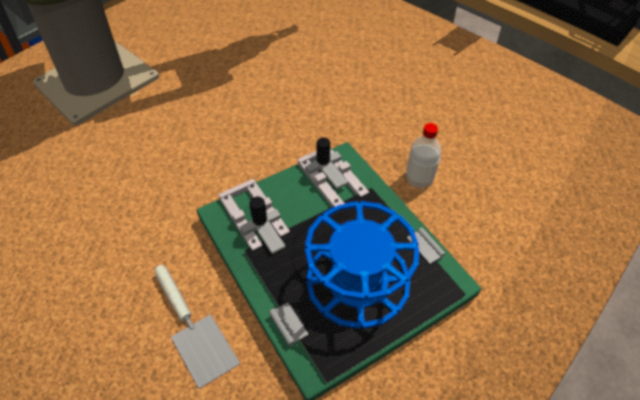

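View pics/side0.png

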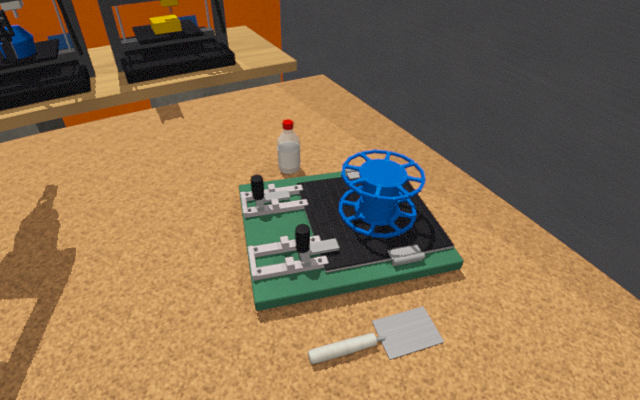

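The scene view shows the closed catch's knob at about (258,210) with its tongue over the glass, and the open one at (323,150). In the side view they are at (303,238) and (258,187). The robot-side catch nearest the scraper is therefore the one to open. Next I'll measure the knob axes and the rail direction.

```bash
python3 - <<'E'
from h import *
import pickle
S=pickle.load(open("s0.pkl","rb"))
seeds={"closed":{"scene":(258,210),"side":(303,238)},"open":{"scene":(323,150),"side":(258,187)}}
for k,d in seeds.items():
    R={}
    for n,(u,v) in d.items():
        s=S[n];m=(s["img"].max(2)<60).astype(np.uint8)
        w=np.zeros_like(m);w[v-24:v+25,u-16:u+17]=m[v-24:v+25,u-16:u+17]
        c,l,st,ce=cv2.connectedComponentsWithStats(w,connectivity=4)
        i=l[v,u];print(k,n,i,st[i],ce[i]); R[n]=ray(s,*ce[i])
        x,y,ww,h,_=st[i]
        ys,xs=np.where(l==i)
        print('  rowwidths',[(int(j),int(xs[ys==j].min()),int(xs[ys==j].max())) for j in range(y,y+h,3)])
    print(k,tri(R["scene"],R["side"]))
# green board
for n,s in S.items():
    h=cv2.cvtColor(s["img"],cv2.COLOR_BGR2HSV)
    m=cv2.inRange(h,(60,90,30),(95,255,255))
    c=max(cv2.findContours(m,0,2)[0],key=cv2.contourArea)
    q=cv2.approxPolyDP(cv2.convexHull(c),6,True)[:,0]
    for p in q: print(n,p,onz(s,*p,30).round(1))
E
python3 - <<'E'
import cv2,numpy as np,pickle
S=pickle.load(open("s0.pkl","rb"))
a=cv2.resize(S["scene"]["img"][120:270,190:390],(800,600),interpolation=2)[:, :]
b=cv2.resize(S["side"]["img"][160:300,230:350],None,fx=4,fy=4)
o=np.zeros((600,800,3),np.uint8);a=cv2.resize(S["scene"]["img"][160:260,205:300],None,fx=4,fy=4);o[:400,:380]=a;o[:560,400:400+400]=b[:,:400]
cv2.imwrite("pics/crop0.png",o)
E
```

```text
closed scene 1 [250 197  16  29 379] [257.53825858 210.8469657 ]
  rowwidths [(197, 251, 251), (200, 250, 262), (203, 250, 263), (206, 250, 265), (209, 250, 265), (212, 251, 265), (215, 251, 265), (218, 252, 265), (221, 253, 265), (224, 255, 262)]
closed side 2 [295 224  15  29 355] [302.1915493  238.09014085]
  rowwidths [(224, 302, 303), (227, 296, 308), (230, 296, 309), (233, 296, 309), (236, 296, 309), (239, 296, 309), (242, 296, 308), (245, 297, 308), (248, 296, 308), (251, 296, 306)]
closed (array([594.65568987, -27.25974863,  75.82382916]), np.float64(0.4861425285100404))
open scene 1 [316 139  14  26 298] [322.52013423 151.48993289]
  rowwidths [(139, 320, 326), (142, 318, 328), (145, 317, 328), (148, 317, 329), (151, 317, 328), (154, 317, 328), (157, 316, 328), (160, 316, 328), (163, 319, 326)]
open side 1 [251 176  13  24 256] [257.12109375 187.37890625]
  rowwidths [(176, 254, 260), (179, 252, 261), (182, 251, 262), (185, 251, 262), (188, 252, 263), (191, 252, 262), (194, 253, 263), (197, 253, 263)]
open (array([580.30432134, 130.8610673 ,  74.83447639]), np.float64(0.5493411878370631))
scene [198 210] [492.9 -73.4  30. ]
scene [219 201] [503.6 -37.6  30. ]
scene [438 243] [815.8 141.9  30. ]
scene [479 289] [907.6 116.7  30. ]
scene [306 399] [ 832.1 -167.8   30. ]
side [462 260] [ 831.7 -164.1   30. ]
side [446 271] [ 789.8 -168.1   30. ]
side [256 308] [487.8 -83.2  30. ]
side [252 281] [500.8 -34.   30. ]
side [453 248] [ 838.2 -136.1   30. ]
```

View pics/crop0.png

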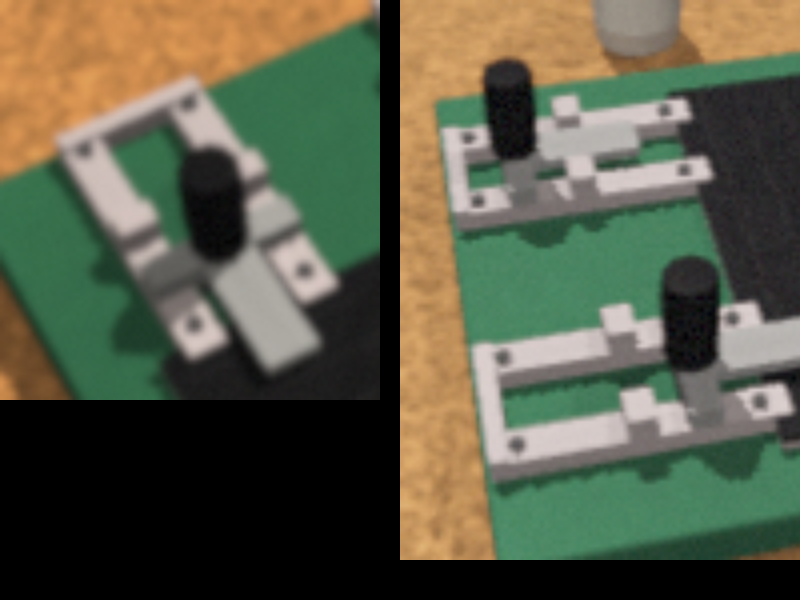

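The crop shows four rail screws on the closed catch in each view, and the knob just glass-side of the bumps. I'll use the screws to get the rail direction and the catch origin.

```bash
python3 - <<'E'
from h import *
import pickle
S=pickle.load(open("s0.pkl","rb"))
P={"side":[(259,271.3),(320,260.5),(255.8,249.3),(315,239.5)],"scene":[(226,197.5),(253.5,241.3),(252,185.5),(280.8,227.8)]}
k=np.array([594.66,-27.26])
for n in P:
    q=np.array([onz(S[n],*p,40)[:2] for p in P[n]])
    print(n,q.round(1).tolist())
    d=q[1]-q[0]+q[3]-q[2];a=np.arctan2(d[1],d[0]);c=q.mean(0);u=d/np.linalg.norm(d);print(np.degrees(a),c,np.linalg.norm(d)/2,"sep",np.linalg.norm(q[2]-q[0]))
    print("knob in catch",(k-c)@u,(k-c)@[-u[1],u[0]])
for i in range(4): print(tri(*[ray(S[n],*P[n][i]) for n in P]))
E
```

```text
side [[515.8, -28.9], [612.6, -55.3], [528.8, 17.3], [628.2, -9.8]]
-15.234608869290494 [571.35935631 -19.19444936] 101.69118677078531 sep 47.98615379457427
knob in catch 24.601212389440672 -1.659352997198261
scene [[513.7, -28.9], [610.7, -55.2], [525.6, 17.6], [622.8, -9.1]]
-15.222541393799924 [568.19835348 -18.88997313] 100.68984939997897 sep 47.960370067079815
knob in catch 27.7309018984647 -1.1283467747983895
(array([515.28483747, -30.01488305,  41.89757068]), np.float64(0.6555796622108683))
(array([611.86225747, -56.09606606,  41.64039396]), np.float64(0.6501592300772934))
(array([528.0177843 ,  15.56153479,  42.78937961]), np.float64(1.2213865856866952))
(array([626.02791253, -12.2342979 ,  44.56194864]), np.float64(2.2100148264411366))
```

Yaw is about -15.2°, with the knob at catch x ≈ +26 and its axis near (595,-27). The rail spacing measured 48, as it should be. I'll move above the knob.

Request:
step_arm --targets '[[[8,-12,0,0,0,0],[25,-36,0,0,0,0.005],[44,-64,0,0,0,0.01],[63,-92,0,0,0,0.01],[82,-120,0,0,0,0.015],[103,-150,0,0,0,0.015],[124,-180,0,0,0,0.02],[145,-210,0,0,0,0.02],[166,-240,0,0,0,0.025],[187,-270,0,0,0,0.03],[208,-300,0,0,0,0.035],[229,-330,0,0,0,0.04]]]' --fingers -1 --newtons 40

```text
time: 1.1
tool_pos: [410.1, 240.5, 253.0]
tcp_rot: [-180.0, -0.0, 164.8]
ft_force: [1.1, 1.0, 0.1]
finger_gap: 85.2
grip_force: 0.0
```

Request:
step_arm --targets '[[[20,-29,0,0,0,0],[40,-58,0,0,0,0],[60,-87,0,0,0,0],[80,-116,0,0,0,0],[100,-145,0,0,0,0],[120,-174,0,0,0,0],[138,-200,0,0,0,0],[155,-225,0,0,0,0],[170,-246,0,0,0,0],[180,-261,0,0,0,0],[185,-269,0,0,0,0],[185,-269,0,0,0,0]]]'

```text
time: 2.1
tool_pos: [594.9, -28.4, 252.5]
tcp_rot: [-180.0, -0.1, 164.7]
ft_force: [-1.2, 0.7, -0.4]
finger_gap: 85.4
grip_force: 0.0
```

```bash
python3 - <<'E'
from h import *
s=vision.snapshot("wrist");cv2.imwrite("pics/w1.png",s["img"])
q=r.sense();print(q["time"],q["tool_pos"],q["tcp_rot"],q["joint_pos"],q["ft_force"])
K=np.array(s["mtx"]);print(s["eye"],s["attitude"])
import pickle;pickle.dump(s,open("w1.pkl","wb"))
E
```

```text
2.15 [594.38864153 -27.10417532 252.65188221] [ 1.79997460e+02 -7.49347913e-02  1.64703261e+02] [-7.55455573e+00  6.78430231e+00  8.60786574e+01  1.26269824e-02
  8.72109499e+01 -8.22584380e+01] [-0.60938006  0.19855893  0.64293955]
[519.93679303  -8.71438142 371.97369327] [-1.72391479e+01 -3.31160121e-02  7.46004461e+01]
```

View pics/w1.png

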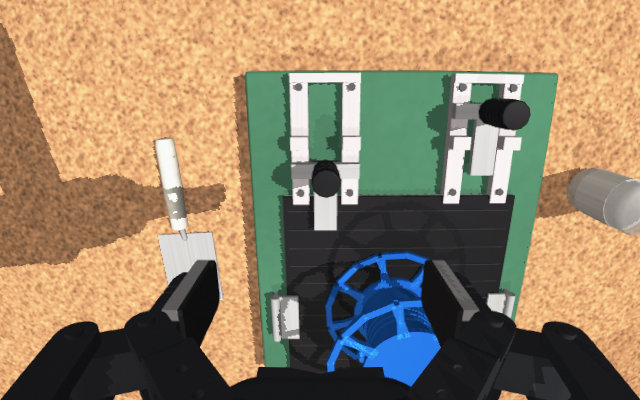

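The wrist picture shows the knob at about (326,178) with its tongue over the glass, the rails aligned with the image columns, and the open fingers clear. As a quick check, I'll cast the knob-top pixel onto z=96.

```bash
python3 - <<'E'
from h import *
import pickle
s=pickle.load(open("w1.pkl","rb"))
print(onz(s,326.5,183,96),onz(s,326.5,180,85))
print([onz(s,*p,40).round(1) for p in [(298,87),(351,87),(300,193),(350,193)]])
E
```

```text
[592.00004714 -22.9024784   96.        ] [592.36152345 -22.79095031  85.        ]
[array([513.2, -27.2,  40. ]), array([525.8,  19. ,  40. ]), array([609.5, -53.5,  40. ]), array([622.5,  -6.2,  40. ])]
```

The views agree to about 3 mm, so the knob is near (594,-25.5). I'll descend and close.

Request:
step_arm --targets '[[[0,0.5,-10,0,0,0],[0,1,-30,0,0,0],[0,1,-52,0,0,0],[0,1,-74,0,0,0],[0,1,-96,0,0,0],[0,1,-116,0,0,0],[0,1,-134,0,0,0],[0,1,-150,0,0,0],[0,1,-161,0,0,0],[0,1,-167,0,0,0],[0,1,-170,0,0,0],[0,1,-170,0,0,0]]]'

```text
time: 3.15
tool_pos: [594.3, -25.3, 83.0]
tcp_rot: [180.0, -0.0, 164.8]
ft_force: [-0.7, -0.7, -0.0]
finger_gap: 85.6
grip_force: 0.0
```

Request:
step_arm --targets '[[[0,0,0,0,0,0],[0,0,0,0,0,0],[0,0,0,0,0,0],[0,0,0,0,0,0],[0,0,0,0,0,0],[0,0,0,0,0,0],[0,0,0,0,0,0],[0,0,0,0,0,0],[0,0,0,0,0,0],[0,0,0,0,0,0]]]' --fingers 1 --newtons 40

```text
time: 3.98
tool_pos: [595.6, -24.6, 84.3]
tcp_rot: [179.9, 0.1, 164.8]
ft_force: [1.7, 6.6, 2.2]
finger_gap: 23.0
grip_force: 39.6
```

Gripped, with a gap of 23 mm. There is a small sideways load, so I'll ease +1 mm in y, then lift 20.

Request:
step_arm --targets '[[[0,1,1,0,0,0],[0,1,3,0,0,0],[0,1,6,0,0,0],[0,1,9,0,0,0],[0,1,12,0,0,0],[0,1,15,0,0,0],[0,1,18,0,0,0],[0,1,20,0,0,0],[0,1,20,0,0,0]]]'

```text
time: 4.73
tool_pos: [594.7, -24.3, 103.8]
tcp_rot: [180.0, 0.0, 164.8]
ft_force: [0.1, 4.3, -0.7]
finger_gap: 22.7
grip_force: 39.4
```

```bash
python3 - <<'E'
from h import *
s=vision.snapshot("side");cv2.imwrite("pics/l1.png",cv2.resize(s["img"][140:320,220:460],None,fx=3,fy=3))
q=r.sense();print(q["tool_pos"],q["ft_force"],q["finger_gap"],q["grip_force"])
E
```

```text
[594.67372223 -24.32205465 103.60855896] [ 1.60290675  5.48900316 -0.60252619] 23.27918754589146 39.35624599456787
```

View pics/l1.png

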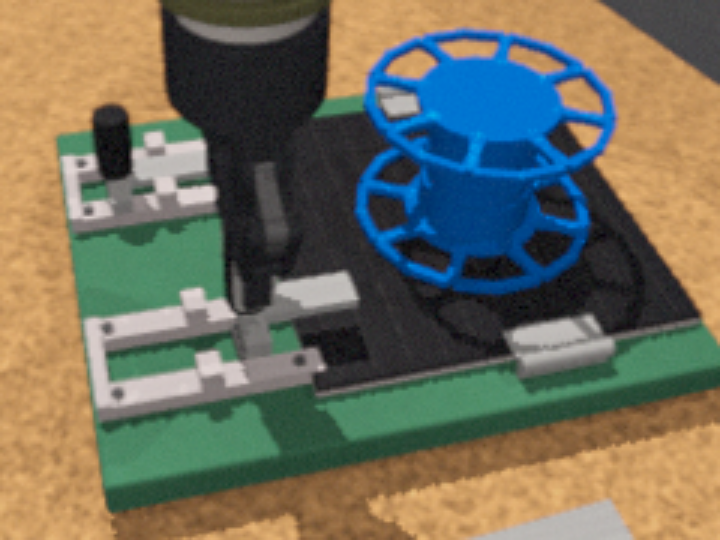

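The crossbar and tongue are visibly lifted off the rails and glass, with the bar around (250,335) in the crop. Next I'll slide back 54 mm along the rails.

Request:
step_arm --targets '[[[-2,0.5,0,0,0,0],[-7,1.9,0,0,0,0],[-12.5,3.4,0,0,0,0],[-18,4.9,0,0,0,0],[-23.5,6.4,0,0,0,0],[-29,7.9,0,0,0,0],[-34.5,9.4,0,0,0,0],[-40,10.9,0,0,0,0],[-45,12.2,0,0,0,0],[-49,13.3,0,0,0,0],[-52,14.1,0,0,0,0],[-52,14.1,0,0,0,0]]]'

```text
time: 5.78
tool_pos: [542.2, -10.3, 103.4]
tcp_rot: [180.0, -0.0, 164.8]
ft_force: [0.7, 5.2, -0.8]
finger_gap: 23.1
grip_force: 39.3
```

No stop was hit. I'll lower 20 mm.

Request:
step_arm --targets '[[[0,0,-2,0,0,0],[0,0,-5,0,0,0],[0,0,-8,0,0,0],[0,0,-11,0,0,0],[0,0,-14,0,0,0],[0,0,-17,0,0,0],[0,0,-19,0,0,0],[0,0,-20,0,0,0],[0,0,-20,0,0,0]]]'

```text
time: 6.53
tool_pos: [543.4, -10.5, 84.3]
tcp_rot: [180.0, 0.1, 164.8]
ft_force: [1.1, 5.3, 3.4]
finger_gap: 23.2
grip_force: 40.1
```

```bash
python3 - <<'E'
from h import *
s=vision.snapshot("side");cv2.imwrite("pics/l2.png",cv2.resize(s["img"][140:320,220:460],None,fx=3,fy=3))
q=r.sense();print(q["tool_pos"],q["ft_force"],q["finger_gap"],q["grip_force"])
E
```

```text
[543.33179084 -10.50257208  84.23616007] [1.26949526 5.61247027 3.0710812 ] 23.020135460379166 40.05327880382538
```

View pics/l2.png

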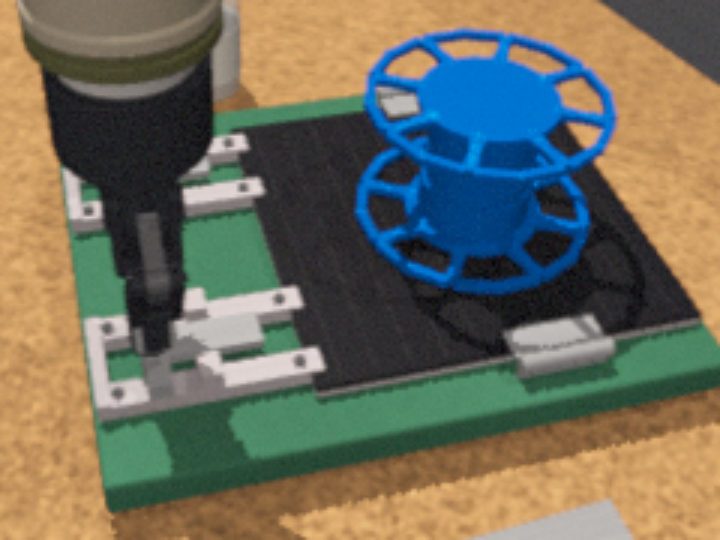

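The bar now lies on the rails behind the bumps, around (160,375) in the crop, and the tongue is off the glass. I'll release, then retreat straight up.

Request:
step_arm --targets '[[[0,0,0,0,0,0],[0,0,0,0,0,0],[0,0,0,0,0,0],[0,0,0,0,0,0],[0,0,0,0,0,0],[0,0,0,0,0,0],[0,0,0,0,0,0],[0,0,0,0,0,0],[0,0,0,0,0,0],[0,0,0,0,0,0]]]' --fingers -1

```text
time: 7.42
tool_pos: [542.6, -10.7, 83.3]
tcp_rot: [-180.0, 0.0, 164.8]
ft_force: [0.3, -0.2, 0.4]
finger_gap: 85.2
grip_force: 0.0
```

Request:
step_arm --targets '[[[0,0,4,0,0,0],[0,0,14,0,0,0],[0,0,28,0,0,0],[0,0,44,0,0,0],[0,0,62,0,0,0],[0,0,80,0,0,0],[0,0,98,0,0,0],[0,0,116,0,0,0],[0,0,132,0,0,0],[0,0,144,0,0,0],[0,0,150,0,0,0],[0,0,150,0,0,0]]]'

```text
time: 8.42
tool_pos: [543.5, -10.8, 235.5]
tcp_rot: [180.0, 0.2, 164.8]
ft_force: [0.2, 0.2, -0.1]
finger_gap: 85.6
grip_force: 0.0
```

```bash
python3 - <<'E'
from h import *
s=vision.snapshot("side");cv2.imwrite("pics/l3.png",cv2.resize(s["img"][140:320,220:460],None,fx=3,fy=3))
q=r.sense();print(q["time"],q["tool_pos"],q["ft_force"],q["finger_gap"],q["grip_force"])
E
```

```text
8.4667 [542.94627824 -10.73717753 233.94886173] [-0.99014504  0.70164419  0.10774102] 85.43188325897218 0.0
```

View pics/l3.png

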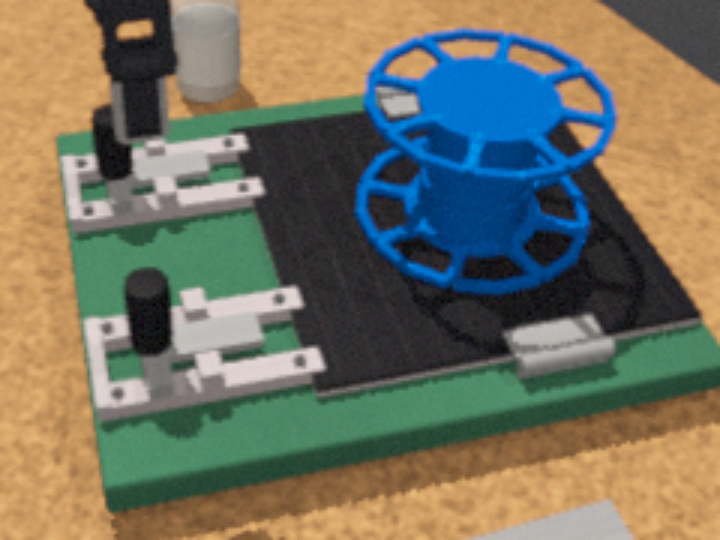

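The catch is down on its rails behind the bumps, with the knob at about (148,310) in the crop and the tongue off the glass. The other catch and the print look unmoved, and the gripper is clear.

```bash
python3 -c "
from bench import r
print(r.hand_in())"
```

```text
the job is handed in; nothing more can be done
None
```

I opened the closed catch and handed the job in at about 8.5 s: it rests on its rails behind the bumps with the tongue off the glass, and the other catch and the print look unmoved in the last picture.

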